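# Set the clamp screw of a battery-pack fixture: bottom it, then back off a quarter turn

## Robot

A 7-joint arm with a two-finger parallel gripper is mounted at the origin on the work surface. World frame = base frame: x ahead of the robot, y to its left, z up, the work surface at z = 0. Lengths are in mm, angles in rad, forces in N, time in s.
With the tool pointing down it reaches from about 400 to 875 mm from the base axis. Payload 19.3 kg.
Tool frame: the origin (TCP) lies at the very end of the fingers, on their centre line; the grasp point (between the pads) lies 19 mm behind it (grip_point_offset is the z of the grasp point in the tool frame, in mm); z points along the fingers, x is the direction in which the jaws open and shut, and the axes are right-handed (so a half turn about z gives the same grasp; the last joint's range is limited). The gripper opens to 85 mm and grips with 20 to 120 N. Pads are 22 mm wide; open, the fingers measure 114 mm over their backs; the gripper's body (76 mm by 85 mm) begins 54 mm behind the grasp point. The pads swing forward as they close: fully open they stand 13 mm farther back than shut.
Start: joints at [1.196, 0.521, -0.036, 1.599, 0.021, 1.021, -0.113], TCP at [187.536, -596.192, 231.291] pointing down, gripper open.
Joint ranges: [-2.91, 2.91], [-0.3, 2.13], [-1.5, 1.42], [0.17, 2.43], [-1.26, 4.41], [0.16, 1.93], [-2.52, 2.52]. Speed limits (rad/s): [1.89, 1.89, 2.39, 2.39, 3.01, 3.01, 3.01].

## Interface

Orientations are given as a 3x3 rotation matrix whose columns are the frame's x, y, z axes.
In Python, from workcell import movep, movel, goto_joints, open_gripper, clamp, wait, inverse_kinematics, read_state, camera, PlanningError, finish_job, grip_point_offset gives the robot as it stands. Calls block until the motion is done:
- movep(position, orientation): joint-space move of the TCP to a pose.
- movel(position, frame=None, max_speed=150, guard=None): straight line of the TCP; frame=None keeps the orientation; max_speed is the mean speed in mm/s. With guard (N) it stops when the force on the tool has changed by that much, and returns True; else False.
- goto_joints(angles): joint-space move.
- open_gripper() and clamp(): open the fingers fully, or close them until they stop; the grip force is fixed at half the most.
- wait(seconds).
- inverse_kinematics(position, orientation): joint angles nearest the present ones, or None.
- read_state(): the state.
- camera(name): name is "scene" or "top" or "wrist"; returns a dict with "image" (400x640x3 uint8, blue, green, red), "range_z" (400x640 float32, mm along the optical axis (not along the pixel's ray), 0 where there is no reading), "fx", "fy", "cx", "cy" (pixels), "dist_coeffs" ([k1, k2, p1, p2, k3] as OpenCV has them; the pictures are not rectified), "cam_to_world" (4x4, takes a point from camera to world coordinates). Camera axes: x right, y up, looking along -z (the intrinsics and any distortion apply to the point x, -y, -z); pixel columns grow to the right and rows downward; lengths in mm; the calibration is good to about 2 mm. A picture is of the moment at which its call begins.
A pose or a line that the arm cannot do raises PlanningError and nothing moves.
- finish_job(): hands the job in, once; it reports no verdict.
The state is a dict: "time": time; "qpos": joint angles; "qvel": joint speeds; "joint_efforts": joint torques, N m; "eef_pos": TCP position; "tool_rot": TCP orientation; "ft_force": force on the tool from outside, world axes, zero at the start; "torque": the same for the moment, N m; "finger_gap": finger opening in mm.
Only numpy, scipy, OpenCV 4.12 (cv2) and the standard library are available. Lean on these libraries where they do the work, as an engineer would, in place of code of your own. Each camera call takes 0.05 s, during which the arm holds its last target. There are 200 camera calls.

## Task

On the battery-pack clamping fixture, turn the screw clockwise (seen from above) by its ball-ended lever until it comes firmly up against its stop, without forcing it further; then back it off a quarter turn anticlockwise and let go. Leave the things standing around the fixture where they are.

Things in the scene. Friction and masses are not known exactly. Their poses are not given: they have to be found in the camera images.
- fixture: The fixed clamping fixture; origin under the screw's axis, z up. Dark steel base plate 190 x 170 mm, battery pack on it, aluminium bridge across (45 x 162 mm, long along y, top 131 mm above the table, bolt heads to 137 mm). Only the white dial round the screw is higher: outside it a tool has 36 mm of free room under the lever. Its yaw does not tell where the screw bottoms.
- screw (a point): Point on the screw's upright axis at the height of the lever's centre line, 180 mm above the table, z up. Below it a white dial disc 92 mm across, top 164 mm above the table, with a long mark every quarter turn. Clockwise from above tightens; the stop comes after a quarter to two thirds of a turn, differs each time and can only be felt.
- lever_ball (a point): Centre of the black ball (30 mm across) that ends the screw's lever, 105 mm from the screw's axis, 180 mm high. The lever is a level round steel bar 14 mm thick (173 to 187 mm high) from a hub 32 mm across (top 191 mm); x points outward along it. It turns about the screw's axis, keeps its height and stays where left. Resistance: 0.16 N m clockwise, 0.07 N m back.
- seat (a joint): How far the screw has pressed its stop in, rad: 0 until it comes against it, and again once relieved. The stop gives from 0.3 N m on, then 20 N m per rad (running resistance comes on top): 0.015 is firmly home (about 0.75 N m on the lever), above 0.10 (about 2.4 N m) the screw is being forced.
- lever (a joint): Angle of the lever back (anticlockwise from above) from the dial's thin black drag pointer, rad, 0 to 4.7. Turning clockwise, the lever pushes the pointer ahead (reads 0); turned back, it leaves it where the screw bottomed, so after bottoming this reads the angle backed off. It starts at 0 to 0.4. Only the lever moves the pointer; tools do not touch it.
- spare_mid (a point): Bystander: loose spare battery pack, red holder with green cells, 90 x 69 x 67 mm; centre, half-way up.
- weld_pen: Bystander: loose orange welding handpiece lying flat, 160 x 30 x 26 mm; origin under the middle of its orange body.
- tape_roll: Bystander: loose amber roll of tape lying flat, 90 mm across, 25 mm high; origin under its centre.
- flask: Bystander: loose steel drinking flask standing upright, 68 mm across, 190 mm high; origin under its centre.

How it is judged:
By the outcome, as a careful person would: the job done as asked, in the order asked, and still so for the second after the job is handed in, with the robot touching nothing.
It also fails if it takes over 72 s, if anything falls off the work surface, if the arm or the gripper's body presses on something with over 40 N, if the wrist force passes 120 N, or if a joint passes its speed limit or range.

## Working session

There is one attempt and no reset: what is moved stays moved. The work goes in short steps, each a Python script; the robot and the scene stay as the last script left them, time stands still between calls to the robot, and variables do not carry over. Pictures are saved under pics/ and viewed, about 8 in all and at most 12, crops included, and the job is handed in when it is done.

```bash
ls; mkdir -p pics; cat > h.py <<'E'
import numpy as np, cv2
from workcell import *
def grab(name,fn=None):
    c=camera(name)
    if fn: cv2.imwrite('pics/'+fn,c['image'])
    return c
def world(c,uv,z):
    """pixels -> world points on plane at height z"""
    uv=np.asarray(uv,float).reshape(-1,1,2)
    K=np.array([[c['fx'],0,c['cx']],[0,c['fy'],c['cy']],[0,0,1.]])
    n=cv2.undistortPoints(uv,K,np.array(c['dist_coeffs'],float))[:,0]
    M=np.array(c['cam_to_world']); d=np.c_[n[:,0],-n[:,1],-np.ones(len(n))]@M[:3,:3].T
    o=M[:3,3]; return o+d*((z-o[2])/d[:,2])[:,None]
def cloud(c):
    v,u=np.mgrid[:400,:640]; uv=np.stack([u,v],-1).reshape(-1,1,2).astype(float)
    K=np.array([[c['fx'],0,c['cx']],[0,c['fy'],c['cy']],[0,0,1.]])
    n=cv2.undistortPoints(uv,K,np.array(c['dist_coeffs'],float))[:,0]
    r=c['range_z'].reshape(-1,1).astype(float); M=np.array(c['cam_to_world'])
    P=np.c_[n[:,0],-n[:,1],-np.ones(len(n))]*r@M[:3,:3].T+M[:3,3]
    P[r[:,0]==0]=np.nan; return P.reshape(400,640,3)
E
python3 - <<'E'
from h import *
a=grab('top','top.png');b=grab('scene','scene.png')
np.savez('top.npz',**a)
print(np.round(a['cam_to_world'],3),np.round(b['cam_to_world'],3)); print(read_state())
E
```

```text
pics
[[-1.000000e-02  9.910000e-01 -1.350000e-01  4.470720e+02]
 [-9.990000e-01 -5.000000e-03  3.200000e-02  4.466300e+01]
 [ 3.100000e-02  1.350000e-01  9.900000e-01  1.288491e+03]
 [ 0.000000e+00  0.000000e+00  0.000000e+00  1.000000e+00]] [[ 5.440000e-01 -6.160000e-01  5.690000e-01  1.191237e+03]
 [ 8.390000e-01  4.000000e-01 -3.690000e-01 -3.530120e+02]
 [-0.000000e+00  6.780000e-01  7.350000e-01  8.481890e+02]
 [ 0.000000e+00  0.000000e+00  0.000000e+00  1.000000e+00]]
{'time': 0.1, 'qpos': array([ 1.19581138,  0.52196782, -0.03630868,  1.5999266 ,  0.02122521,
        1.02112064, -0.11285322]), 'qvel': array([ 0.00086167,  0.00086666, -0.00112292, -0.00049631, -0.00062814,
        0.00109197, -0.00014793]), 'joint_efforts': array([ 5.92829398e-03, -9.28489780e+01,  1.98518112e+00, -3.70534337e+01,
        1.82453881e-02,  5.25400348e-03,  9.55581709e-05]), 'eef_pos': array([ 187.41627603, -595.92621316,  230.78389009]), 'tool_rot': array([[ 3.00023229e-01, -9.53931808e-01, -4.08334531e-04],
       [-9.53931338e-01, -3.00023489e-01,  9.53210194e-04],
       [-1.03180747e-03,  1.03537904e-04, -9.99999462e-01]]), 'ft_force': array([ 0.26510655,  1.2246328 , -1.02900347]), 'torque': array([-0.02237545, -0.01902755, -0.04094113]), 'finger_gap': 85.28701506313628}
```

View pics/top.png

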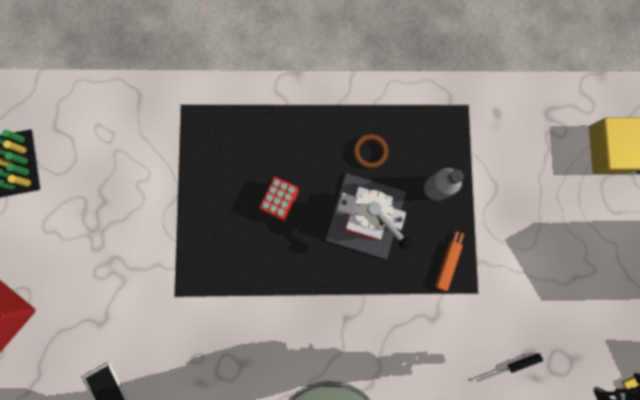

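View pics/scene.png

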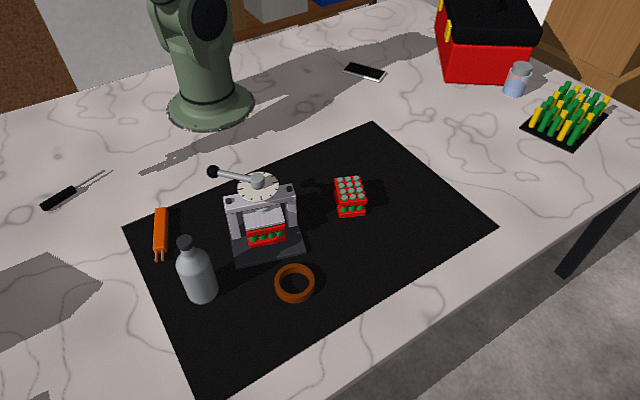

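Top view: hub at about (375,209), ball at about (404,241), flask to the right at (443,183). Scene view: hub (258,179), ball (213,171). The lever points towards the robot and to its right, so clockwise sweeps it past the robot side.

```bash
cat > m.py <<'E'
from h import *
for nm,(u0,u1,v0,v1) in dict(top=(330,480,140,290),scene=(160,330,130,320)).items():
    c=grab(nm); P=cloud(c)[v0:v1,u0:u1]; im=c['image'][v0:v1,u0:u1].astype(int)
    z=P[...,2]; m=(z>168)&(z<200); dark=im.max(2)<60
    n,l,s,ce=cv2.connectedComponentsWithStats((m).astype(np.uint8))
    print(nm)
    for i in range(1,n):
        if s[i,4]>8:
            Q=P[l==i]; print(' comp',s[i],Q.mean(0).round(0),Q.min(0).round(0),Q.max(0).round(0))
            D=P[(l==i)&dark]; 
            if len(D): print('   dark',len(D),D.mean(0).round(1), D[:,2].max().round(1))
    H=P[(z>187)&(z<196)]; print(' hubtop?',len(H),np.median(H,0).round(1))
    if nm=='scene':
        d=((im.max(2)<60)).astype(np.uint8); d[:, 75:]=0; d[60:]=0
        n,l,s,ce=cv2.connectedComponentsWithStats(d)
        for i in range(1,n):
            if s[i,4]>20: print(' ball px',ce[i]+[u0,v0],s[i],world(c,[ce[i]+[u0,v0]],180).round(1))
    print(' by hand hub,ball', world(c,[[375,209] if nm=='top' else [258,178]],191).round(1), world(c,[[404,241] if nm=='top' else [213,171]],180).round(1))
    im2=cv2.resize(c['image'][v0:v1,u0:u1],None,fx=3,fy=3,interpolation=cv2.INTER_CUBIC); cv2.imwrite(f'pics/{nm}_c.png',im2)
E
python3 m.py
```

```text
top
 comp [118  29  15  14 155] [ 643. -297.  188.] [ 629. -314.  168.] [ 659. -283.  196.]
   dark 28 [ 640.2 -288.9  183.8] 194.7
 comp [ 37  61  44  48 498] [ 532. -137.  187.] [ 476. -187.  168.] [585. -89. 198.]
   dark 122 [ 489.7 -172.1  189.8] 197.9
 hubtop? 402 [ 565.8 -164.2  190.2]
 by hand hub,ball [[ 565.8 -106.8  191. ]] [[ 492.3 -173.6  180. ]]
scene
 comp [ 46  35  59  24 539] [ 538. -136.  186.] [ 481. -187.  168.] [585. -89. 198.]
   dark 128 [ 500.9 -171.3  187.7] 198.2
 comp [ 16 104  18  19 261] [ 647. -299.  187.] [ 629. -314.  168.] [ 659. -284.  193.]
   dark 201 [ 647.2 -297.8  187.6] 193.1
 hubtop? 449 [ 575.5 -172.7  190.8]
 ball px [212.31147541 171.05737705] [ 47  35  13  13 122] [[ 486.9 -173.8  180. ]]
 ball px [225.9020979  185.79020979] [ 51  49  24  11 143] [[ 545.5 -167.7  180. ]]
 by hand hub,ball [[ 572.5 -102.4  191. ]] [[ 487.6 -172.4  180. ]]
```

```bash
cat >> h.py <<'E'
HUB=np.array([569.,-105.]); R0=72.
def rot(phi,s=1):
    t=s*np.array([-np.sin(phi),np.cos(phi),0]); z=np.array([0,0,-1.])
    return np.c_[t,np.cross(z,t),z]
def pose(phi,lag,z,s=1,r=R0):
    """tool for lever yaw phi, tool centre displaced by lag mm anticlockwise of the bar"""
    e=np.array([np.cos(phi),np.sin(phi)]); t=np.array([-e[1],e[0]])
    return np.r_[HUB+r*e+lag*t,z]
E
python3 - <<'E'
from h import *
for s in (1,-1):
    for d in range(0,-245,-30):
        p=np.radians(-139.7+d); 
        for z in (150,):
            q=inverse_kinematics(pose(p,0,z),rot(p,s)); print(s,d,None if q is None else np.round(q,2))
E
```

```text
1 0 [ 0.42  0.5  -0.33  1.9   0.22  0.77 -0.9 ]
1 -30 [ 0.29  0.46 -0.23  1.96  0.15  0.73 -1.42]
1 -60 [ 0.13  0.45 -0.11  1.98  0.08  0.72 -1.94]
1 -90 [-0.02  0.47 -0.    1.94  0.    0.73 -2.46]
1 -120 [-0.56  0.65  0.76  1.88 -0.6   0.85 -2.45]
1 -150 [ 0.73  0.92 -1.28  1.72  0.94  1.25  2.01]
1 -180 [ 0.73  0.97 -1.28  1.63  0.96  1.3   1.55]
1 -210 [ 0.55  0.76 -0.8   1.58  0.6   1.06  1.33]
1 -240 [ 0.56  0.75 -0.73  1.58  0.55  1.04  0.91]
-1 0 [ 1.    0.84 -1.28  1.87  0.89  1.15  1.67]
-1 -30 [ 0.7   0.56 -0.79  1.94  0.53  0.85  1.38]
-1 -60 [ 0.59  0.54 -0.74  1.96  0.49  0.83  0.82]
-1 -90 [ 0.5   0.56 -0.7   1.91  0.47  0.84  0.25]
-1 -120 [ 0.4   0.58 -0.62  1.83  0.43  0.87 -0.25]
-1 -150 [ 0.31  0.61 -0.5   1.74  0.36  0.89 -0.69]
-1 -180 [ 0.24  0.64 -0.37  1.65  0.27  0.9  -1.1 ]
-1 -210 [ 0.19  0.65 -0.21  1.6   0.16  0.91 -1.47]
-1 -240 [ 0.13  0.65 -0.02  1.6   0.02  0.89 -1.82]
```

```bash
python3 - <<'E'
from h import *
p=np.radians(-139.7)
movep(pose(p,0,300),rot(p,-1))
s=read_state(); print(s['time'],s['eef_pos'],s['qpos'].round(2),s['ft_force'],s['torque'])
c=grab('wrist','w1.png'); print(np.round(c['cam_to_world'],2))
P=cloud(c); z=P[...,2]
print([(k,P[(z>a)&(z<b)].round(0).min(0),P[(z>a)&(z<b)].max(0).round(0)) for k,a,b in(('hub+bar',175,199),)if ((z>a)&(z<b)).any()])
E
```

```text
2.2 [ 513.89268626 -152.27712649  299.69061796] [ 1.04  0.58 -1.27  1.71  0.57  1.29  1.92] [-0.5660864  -0.39879573 -0.58714638] [0.0087967  0.01072488 0.0119089 ]
[[-6.5000e-01 -7.3000e-01 -2.2000e-01  4.5838e+02]
 [ 7.6000e-01 -6.2000e-01 -1.9000e-01 -2.0192e+02]
 [ 0.0000e+00 -2.9000e-01  9.6000e-01  4.4243e+02]
 [ 0.0000e+00  0.0000e+00  0.0000e+00  1.0000e+00]]
[('hub+bar', array([ 475., -315.,  175.]), array([660., -90., 196.]))]
```

View pics/w1.png

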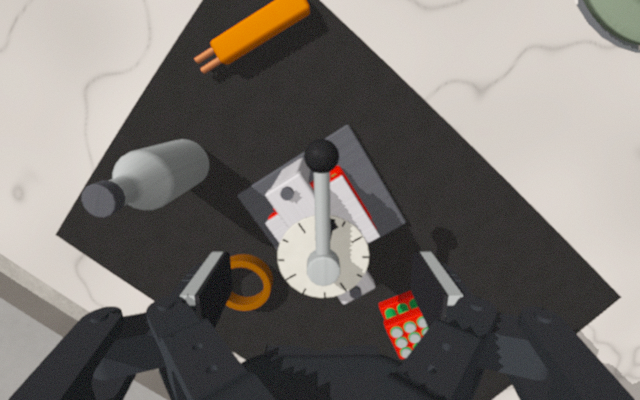

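The wrist view shows the lever midway between the open fingers. The ball is at (321,155) and the hub at (323,266). I'll cast those rays and descend.

```bash
cat > c.py <<'E'
from h import *
c=camera('wrist')
h=world(c,[[323,266]],191)[0]; b=world(c,[[321,155]],180)[0]
d=(b-h)[:2]; print('hub',h,'ball',b,np.hypot(*d),np.degrees(np.arctan2(d[1],d[0])))
dial=c['image'].min(2)>170
m=np.zeros_like(dial); m[205:305,270:375]=1
k,_=cv2.findContours((dial&m).astype(np.uint8),0,2); k=max(k,key=cv2.contourArea)
q=world(c,cv2.convexHull(k)[:,0],164)[:,:2]
A=np.c_[2*q,np.ones(len(q))]; x=np.linalg.lstsq(A,(q**2).sum(1),rcond=None)[0]; print('dial',x[:2],np.sqrt(x[2]+x[0]**2+x[1]**2))
E
python3 c.py
```

```text
hub [ 564.84645041 -109.34414897  191.        ] ball [ 489.8210859  -175.19765148  180.        ] 99.82729642892717 -138.72496173806712
dial [ 559.64665892 -112.44740408] 55.064458013008576
```

```bash
sed -i 's/^HUB=.*/HUB=np.array([568.5,-105.5]); R0=72./' h.py; cat >> h.py <<'E'
def rep(tag=''):
    s=read_state(); d=s['eef_pos'][:2]-HUB; F=s['ft_force']
    T=s['torque'][2]+(d[0]*F[1]-d[1]*F[0])/1000
    y=-s['tool_rot'][:2,0]; yaw=np.degrees(np.arctan2(-y[0],y[1]))
    print(tag,'t%.1f'%s['time'],s['eef_pos'].round(1),'yaw %.1f'%yaw,'F',F.round(1),'Mz %.2f T %.2f'%(s['torque'][2],T),'gap %.1f'%s['finger_gap'],flush=True)
    return T
E
python3 - <<'E'
from h import *
p=np.radians(-138.9)
print(movel(pose(p,0,151),rot(p,-1),guard=8)); rep('down')
print(movel(pose(p,-27,151),rot(p,-1),max_speed=60,guard=6)); rep('near')
for a in range(10,41,10):
    q=p-np.radians(a)
    g=movel(pose(q,-35.5,151),rot(q,-1),max_speed=50,guard=12); rep('%d %s'%(a,g))
    if g: break
camera; grab('scene','s2.png'); cv2.imwrite('pics/s2c.png',cv2.resize(cv2.imread('pics/s2.png')[60:300,100:400],None,fx=2.5,fy=2.5))
E
```

```text
False
down t3.4 [ 514.7 -152.8  151.8] yaw -138.9 F [ 0.3 -0.3 -0.2] Mz 0.00 T 0.03 gap 85.7
False
near t4.0 [ 496.6 -132.6  151.1] yaw -138.9 F [-0.1  0.3 -0.8] Mz -0.01 T -0.04 gap 85.4
10 False t4.6 [ 488.7 -112.6  151. ] yaw -148.8 F [ 0.3  0.1 -0.2] Mz -0.01 T -0.01 gap 85.6
20 False t5.1 [488.7 -98.6 151. ] yaw -158.7 F [-0.2 -0.  -0.5] Mz 0.02 T 0.02 gap 85.2
30 False t5.5 [491.  -84.8 150.9] yaw -168.7 F [-0.3  0.8  0.6] Mz -0.04 T -0.09 gap 85.4
40 False t5.9 [495.8 -71.6 150.9] yaw -178.7 F [-0.5  0.2 -0.2] Mz -0.00 T -0.00 gap 85.3
```

View pics/s2c.png

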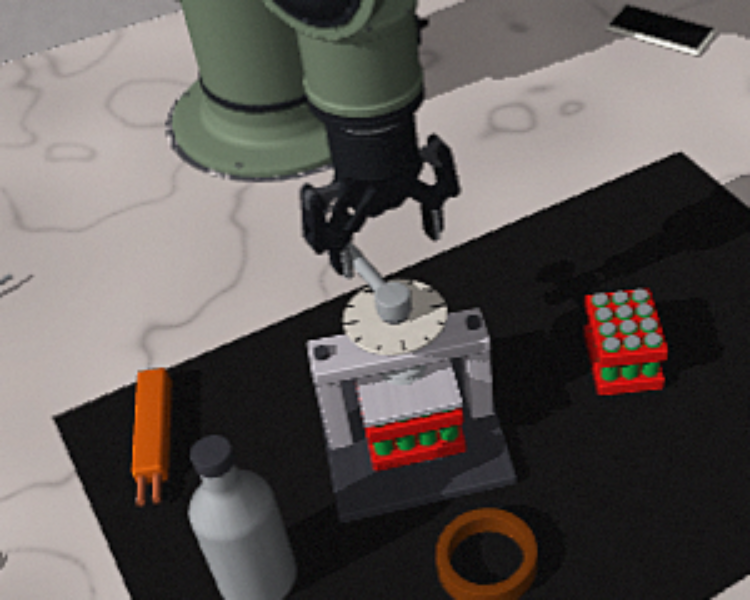

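The lever followed: the bar now points at the robot with the left finger behind it, and nothing else was disturbed. I'll keep turning under guard.

```bash
python3 - <<'E'
from h import *
p=np.radians(-138.9)
a=40
while a<265:
    a+=8; q=p-np.radians(a)
    g=movel(pose(q,-35.5,151),rot(q,-1),max_speed=45,guard=7); T=rep('%d %s'%(a,g))
    if g or T>.4: break
E
```

```text
48 False t6.4 [501.2 -61.8 150.9] yaw 173.3 F [-0.8  0.2 -0.7] Mz 0.08 T 0.10 gap 85.0
56 False t6.8 [507.9 -52.9 150.9] yaw 165.3 F [-0.5 -0.3  0.4] Mz -0.01 T 0.03 gap 85.7
64 False t7.2 [515.8 -44.9 151. ] yaw 157.3 F [ 0.4 -0.6 -1.3] Mz 0.00 T 0.01 gap 85.4
72 False t7.6 [524.8 -38.2 150.9] yaw 149.3 F [-0.5  0.1 -0.6] Mz -0.02 T 0.01 gap 84.9
80 False t8.0 [534.6 -32.8 151. ] yaw 141.3 F [ 0.1 -0.1  0.3] Mz 0.03 T 0.03 gap 85.3
88 False t8.4 [545.  -28.7 151. ] yaw 133.3 F [ 0.3 -0.3  0.4] Mz -0.03 T -0.04 gap 85.5
96 False t8.8 [555.9 -26.2 151. ] yaw 125.3 F [-0.2  0.2 -0.1] Mz 0.03 T 0.04 gap 85.2
104 False t9.2 [567.1 -25.2 151. ] yaw 117.3 F [-0.7 -0.4  0.1] Mz 0.01 T 0.06 gap 85.4
112 False t9.6 [578.3 -25.8 151. ] yaw 109.3 F [0.2 0.  0.5] Mz -0.04 T -0.05 gap 85.7
120 False t10.0 [589.3 -28.  151. ] yaw 101.3 F [0.4 0.1 0.1] Mz -0.01 T -0.04 gap 85.7
128 False t10.4 [599.8 -31.6 151. ] yaw 93.3 F [ 0.2 -0.4  0.3] Mz 0.01 T -0.01 gap 85.6
136 False t10.8 [609.8 -36.6 151. ] yaw 85.3 F [-0.1  0.1 -0.2] Mz -0.01 T 0.01 gap 85.3
144 False t11.2 [619. -43. 151.] yaw 77.3 F [ 0.5 -0.6  0.1] Mz 0.00 T -0.05 gap 85.2
152 False t11.6 [627.2 -50.6 151. ] yaw 69.3 F [-1.1  0.6  0.8] Mz -0.02 T 0.07 gap 85.4
160 False t12.0 [634.2 -59.4 151. ] yaw 61.3 F [ 0.1 -0.2 -0.3] Mz 0.00 T -0.02 gap 85.0
168 False t12.4 [640.  -68.9 151. ] yaw 53.3 F [ 0.5  0.  -0.6] Mz 0.01 T -0.01 gap 85.4
176 False t12.8 [644.4 -79.2 151. ] yaw 45.3 F [-0.5 -0.   0.2] Mz -0.01 T -0.00 gap 85.7
184 False t13.2 [647.3 -90.1 151. ] yaw 37.3 F [ 0.5 -0.4  0.1] Mz -0.01 T -0.05 gap 85.4
192 False t13.6 [ 648.7 -101.2  151. ] yaw 29.3 F [-0.7  0.2 -0.4] Mz 0.06 T 0.09 gap 85.7
200 False t14.0 [ 648.5 -112.4  151. ] yaw 21.3 F [ 0.2 -0.2  0.7] Mz 0.01 T -0.00 gap 85.5
208 True t14.3 [ 646.2 -121.2  150.7] yaw 13.5 F [-3.7  6.1  5.2] Mz 0.10 T 0.52 gap 85.2
```

```bash
python3 - <<'E'
from h import *
rep('now'); grab('wrist','w2.png'); rep()
E
```

```text
now t14.3 [ 646.2 -121.2  150.7] yaw 13.5 F [-3.7  6.1  5.2] Mz 0.10 T 0.52 gap 85.2
 t14.3 [ 646.2 -120.7  150.6] yaw 13.7 F [-2.2  6.3  4.7] Mz 0.08 T 0.54 gap 84.8
```

View pics/w2.png

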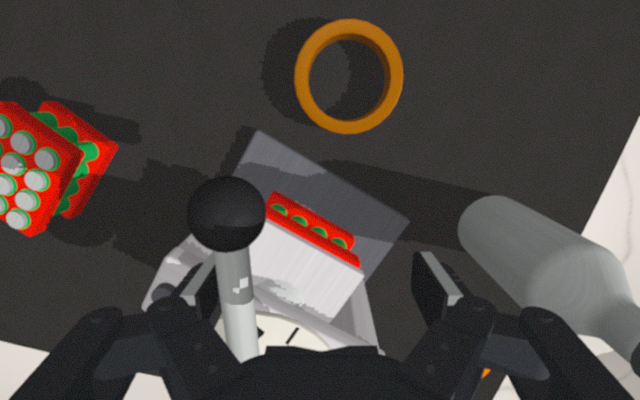

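The left pad is against the bar at about (215,285), and the right finger is well clear of the flask. Next, fine steps to seat the screw.

```bash
python3 - <<'E'
from h import *
s=read_state(); 
a0=np.radians(13.7); best=None
for k in range(1,11):
    q=a0-np.radians(0.6*k)
    movel(pose(q,-35.5,151),rot(q,-1),max_speed=10,guard=14); wait(.15)
    T=np.mean([rep(k),rep()]); 
    if T>1.15: break
np.save('seat.npy',q)
E
```

```text
1 t14.8 [ 646.2 -121.6  150.7] yaw 13.3 F [-3.6  7.5  1.5] Mz 0.11 T 0.64 gap 85.3
 t14.8 [ 646.2 -121.6  150.7] yaw 13.3 F [-3.6  7.5  1.5] Mz 0.11 T 0.64 gap 85.3
2 t15.2 [ 646.  -122.1  150.7] yaw 12.7 F [-4.6  9.   1.2] Mz 0.14 T 0.76 gap 85.4
 t15.2 [ 646.  -122.1  150.7] yaw 12.7 F [-4.6  9.   1.2] Mz 0.14 T 0.76 gap 85.4
3 t15.6 [ 645.7 -122.7  150.7] yaw 12.1 F [-4.8 10.3  2.4] Mz 0.27 T 0.99 gap 85.3
 t15.6 [ 645.7 -122.7  150.7] yaw 12.1 F [-4.8 10.3  2.4] Mz 0.27 T 0.99 gap 85.3
4 t16.0 [ 645.4 -123.2  150.7] yaw 11.6 F [-6.  11.5  1. ] Mz 0.20 T 0.97 gap 85.7
 t16.0 [ 645.4 -123.2  150.7] yaw 11.6 F [-6.  11.5  1. ] Mz 0.20 T 0.97 gap 85.7
5 t16.4 [ 645.2 -123.7  150.6] yaw 11.0 F [-6.2 13.5  2.6] Mz 0.19 T 1.11 gap 85.7
 t16.4 [ 645.2 -123.7  150.6] yaw 11.0 F [-6.2 13.5  2.6] Mz 0.19 T 1.11 gap 85.7
6 t16.8 [ 644.9 -124.2  150.7] yaw 10.4 F [-6.1 14.7  2.2] Mz 0.28 T 1.28 gap 85.3
 t16.8 [ 644.9 -124.2  150.7] yaw 10.4 F [-6.1 14.7  2.2] Mz 0.28 T 1.28 gap 85.3
```

Firmly seated at about 1.28 N·m, which puts the seat at roughly 0.04 rad. I'll record the ball position here, then back off with the other finger.

```bash
cat >> h.py <<'E'
def ball(c,uv,rad=40):
    """ball yaw about HUB from a wrist picture, Hough circle near uv"""
    g=cv2.medianBlur(cv2.cvtColor(c['image'],cv2.COLOR_BGR2GRAY),3); g=cv2.createCLAHE(3,(8,8)).apply(g)
    k=cv2.HoughCircles(g,cv2.HOUGH_GRADIENT,1,10,param1=80,param2=12,minRadius=rad-8,maxRadius=rad+8)
    k=k[0]; k=k[np.argmin(np.hypot(*(k[:,:2]-uv).T))]; b=world(c,[k[:2]],180)[0,:2]; d=b-HUB
    print('ball',k,b.round(1),'r %.1f yaw %.2f'%(np.hypot(*d),np.degrees(np.arctan2(d[1],d[0]))))
E
python3 - <<'E'
from h import *
c=grab('wrist','w3.png'); ball(c,[228,214])
p=np.radians(13.)
print(movel(pose(p,0,151),rot(p,-1),max_speed=60)); rep('mid')
c=grab('wrist','w4.png'); np.savez('w4.npz',**c); ball(c,[330,214])
print(movel(pose(p,27,151),rot(p,-1),max_speed=80,guard=8)); rep('near')
for a in range(8,83,8):
    q=p+np.radians(a); g=movel(pose(q,35.5,151),rot(q,-1),max_speed=60,guard=8); rep('%d %s'%(a,g))
    if g: break
q=p+np.radians(86); movel(pose(q,35.5,151),rot(q,-1),max_speed=30,guard=8); rep('86')
c=grab('wrist','w5.png'); np.savez('w5.npz',**c); ball(c,[430,214])
E
```

```text
ball [223.5 212.5  38.5] [672.4 -82.6] r 106.4 yaw 12.45
False
mid t17.6 [638.7 -89.7 151. ] yaw 13.0 F [ 0.2 -1.8  0.1] Mz -0.01 T -0.13 gap 85.4
ball [314.5 209.5  38.6] [673.3 -81.2] r 107.6 yaw 13.05
False
near t18.2 [632.6 -62.5 151.1] yaw 13.1 F [-0.4 -0.5  0.1] Mz -0.04 T -0.06 gap 85.5
8 False t18.6 [623.2 -47.1 151.1] yaw 20.9 F [-0.3  0.2  0.8] Mz 0.04 T 0.06 gap 85.4
16 False t19.0 [614.5 -40.1 151.1] yaw 28.8 F [-1.1 -0.2 -0.6] Mz -0.03 T 0.03 gap 85.2
24 False t19.3 [605.  -34.3 151.1] yaw 36.7 F [ 0.1 -0.7  0.1] Mz 0.01 T -0.02 gap 85.1
32 False t19.6 [594.7 -29.8 151.1] yaw 44.7 F [ 0.4  0.1 -0.3] Mz 0.04 T 0.02 gap 85.4
40 False t20.0 [583.9 -27.  151. ] yaw 52.7 F [-0.8 -0.8  1.3] Mz -0.01 T 0.03 gap 85.5
48 False t20.3 [572.8 -25.5 151.1] yaw 60.7 F [-0.   0.2  0.4] Mz 0.03 T 0.03 gap 84.9
56 False t20.6 [561.7 -25.7 151.1] yaw 68.7 F [ 0.8  0.6 -0.1] Mz -0.02 T -0.08 gap 85.4
64 False t21.0 [550.6 -27.4 151.1] yaw 76.7 F [ 0.2  0.4 -0.4] Mz -0.00 T -0.02 gap 85.4
72 False t21.3 [539.9 -30.7 151.1] yaw 84.7 F [-0.3 -0.4 -0.6] Mz 0.00 T 0.03 gap 85.5
80 False t21.6 [529.7 -35.4 151.1] yaw 92.7 F [ 0.4 -0.1 -0.2] Mz 0.03 T 0.00 gap 85.3
86 t22.1 [522.5 -39.8 151. ] yaw 98.8 F [ 0.5  0.  -0.5] Mz 0.01 T -0.02 gap 85.1
ball [419.5 216.5  38.6] [556.9  -3.9] r 102.3 yaw 96.49
```

View pics/w5.png

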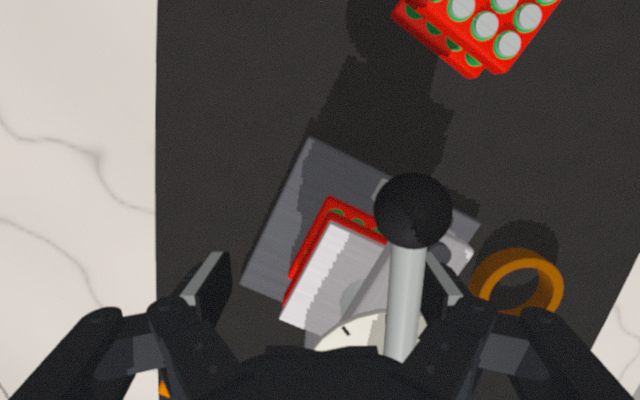

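View pics/w4.png

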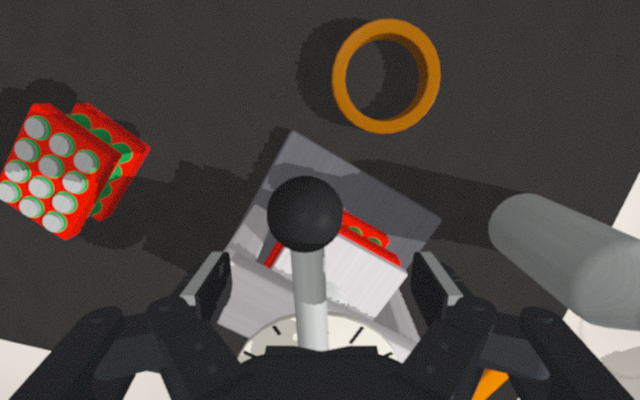

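Ball centres at three lever angles fit a 105 mm circle about (571,−108.5). That gives 14.3° at the bottom and 97.7° now, so about 83.4° backed off. I'll push another 6°, lift off and check the dial against the drag pointer.

```bash
python3 - <<'E'
from h import *
import h
p=np.radians(13.)
q=p+np.radians(92); movel(pose(q,35.5,151),rot(q,-1),max_speed=30,guard=8); rep('92')
h.HUB=np.array([571.,-108.5]); c=camera('wrist'); ball(c,[419,216])
h.HUB=np.array([568.5,-105.5])
movel(pose(q,5,151),rot(q,-1),max_speed=80,guard=8); movel(pose(q,5,290),rot(q,-1)); rep('up')
q2=q; movel(pose(q2,5,300,r=20),rot(q2,-1))
c=grab('wrist','w6.png'); np.savez('w6.npz',**c)
u=c['image'][150:400,180:460]; cv2.imwrite('pics/w6c.png',cv2.resize(u,None,fx=2.8,fy=2.8)[:600])
E
```

```text
92 t22.6 [515.7 -45.1 151. ] yaw 104.9 F [ 0.4 -0.3  0.2] Mz 0.01 T 0.01 gap 85.4
ball [412.5 209.5  38.5] [542.3  -3.8] r 108.5 yaw 105.33
up t24.2 [544.6 -37.3 289.2] yaw 105.0 F [-0.2 -0.5 -0.6] Mz 0.00 T 0.03 gap 85.7
```

View pics/w6.png

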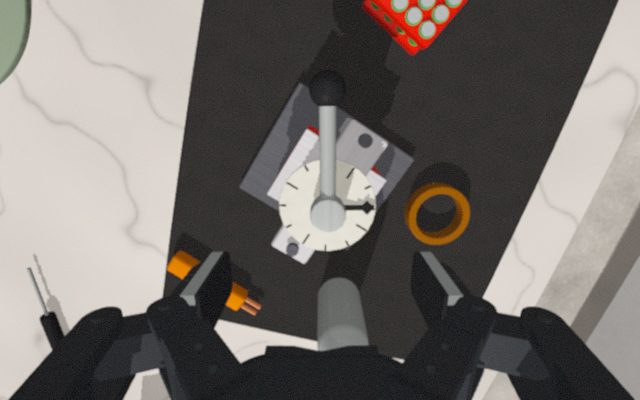

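The lever now points up in the picture, with the ball at (327,88) and the hub at (328,212). The drag pointer lies at a right angle to it, tip at (375,207). I'll measure the angle.

```bash
python3 - <<'E'
from h import *
c=dict(np.load('w6.npz')); im=c['image']; hsv=cv2.cvtColor(im,cv2.COLOR_BGR2HSV)
g=im.max(2)
ang=lambda d:np.degrees(np.arctan2(d[1],d[0]))
# dial ellipse -> axis
m=np.zeros((400,640),np.uint8); m[155:256,275:380]=((im.min(2)>140)[155:256,275:380])
# ball
b=np.zeros_like(m); b[66:110,305:350]=(g<32)[66:110,305:350]
n,l,s,ce=cv2.connectedComponentsWithStats(b); i=1+np.argmax(s[1:,4]); print('ball px',ce[i],s[i])
# bar edges rows 112..150 brightness: centre per row
rows=range(108,160,4); cs=[]
for r in rows:
    w=im[r,312:345].min(1).astype(int); k=np.abs(np.gradient(w.astype(float))); a=312+np.argmax(k[:16]); e=312+16+np.argmax(k[16:]); cs.append((a+e)/2)
print('bar',cs)
f=np.polyfit(list(rows),cs,1); B=world(c,[[np.polyval(f,110),110],[np.polyval(f,158),158]],180); lev=ang((B[0]-B[1])[:2])
# pointer
t=np.zeros_like(m); t[196:222,347:374]=(g<90)[196:222,347:374]
v,u=np.nonzero(t); print('pointer px',len(u),u.min(),u.max(),v.min(),v.max())
cu=[(x,v[u==x].mean()) for x in np.unique(u)]; print(cu[::4])
Q=world(c,cu,165)[:,:2]; vx,vy,x0,y0=cv2.fitLine(Q.astype(np.float32),cv2.DIST_HUBER,0,.01,.01).ravel()
pt=ang([vx,vy]); 
for hub in([568.5,-105.5],[571,-108.5]):
    bb=world(c,[[327,88]],180)[0,:2]-hub; print('ball r,yaw',np.hypot(*bb),ang(bb),'pointer tip yaw',ang(Q[-6:].mean(0)-hub))
print('hubtop',world(c,[[328,212]],191),'bar yaw',lev,'pointer line yaw',pt)
cv2.imwrite('pics/dial.png',cv2.resize(im[60:260,260:400],None,fx=3,fy=3,interpolation=cv2.INTER_CUBIC))
E
```

```text
ball px [330.70408163  77.64795918] [310  70  37  25 196]
bar [np.float64(327.0), np.float64(327.0), np.float64(327.0), np.float64(327.0), np.float64(327.0), np.float64(327.0), np.float64(326.5), np.float64(326.0), np.float64(327.5), np.float64(324.0), np.float64(322.5), np.float64(327.0), np.float64(328.5)]
pointer px 129 347 373 202 212
[(np.int64(347), np.float64(207.5)), (np.int64(351), np.float64(207.5)), (np.int64(355), np.float64(207.0)), (np.int64(359), np.float64(207.0)), (np.int64(363), np.float64(207.0)), (np.int64(367), np.float64(207.0)), (np.int64(371), np.float64(207.0))]
ball r,yaw 105.31217944183153 104.90886445396174 pointer tip yaw 14.32683085561865
ball r,yaw 108.8668077076707 105.77411887920864 pointer tip yaw 19.29622330322425
hubtop [[ 568.91191666 -101.54303605  191.        ]] bar yaw 103.86382481123584 pointer line yaw 15.015567
```

View pics/dial.png

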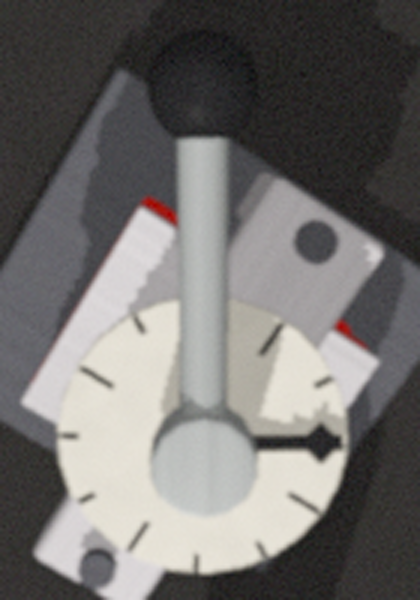

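```bash
python3 - <<'E'
from h import *
rep('end'); finish_job()
E
```

```text
end t24.8 [558.3 -86.9 299.6] yaw 105.0 F [0.5 0.6 0.6] Mz 0.01 T -0.00 gap 85.2
the job is handed in; nothing more can be done
```

I turned the screw clockwise until it came firmly against its stop, backed it off a quarter turn and let go. I handed the job in at 24.8 s.

- **Tightening:** I pushed the bar with one open finger for about 205° until the force guard tripped at the stop. I then pressed on in 0.6° steps to about 1.28 N·m on the lever. By the given stiffness that is about 0.04 rad of seat: firm, and well under the 0.10 limit.
- **Backing off:** I pushed the lever back anticlockwise with the other finger, then lifted the gripper clear.
- **Last check:** In the final wrist picture the lever is at 104–105° and the drag pointer at 14–15°, so it is backed off by about 89–90°, good to about 1.5°. The wrist force reads about zero. The flask, tape, pen and spare pack looked undisturbed in the last pictures, though I did not measure their positions again.
- **Disagreements:** An early dial-circle fit failed (55 mm radius instead of 46) and I dropped it. My estimates of the hub position differed by 3–4 mm. Using the second hub estimate, the pointer tip reads 19.3° and the back-off about 86.5°. I relied on the bar and pointer directions instead, since they do not depend on where the hub is.

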